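Index the bottle turntable to the next hole

TASK

With a fingertip, press the push plunger on the bottle turntable's lever in, turn the table one hole clockwise (seen from above) so that the next bottle comes under the filling spout, and let the plunger spring fully out so that it locks there. Only push: leave every bottle standing in its nest on the turntable, lift nothing, and leave the other things on the bench where they are.

Things in the scene. Friction and masses are not known exactly. Their poses are not given: they have to be found in the camera images.
- station: fixed frame of the hand-indexed bottle turntable: grey foot, flat steel index ring (168 mm radius, top 58 mm above the bench) with 8 round 12 mm holes, one every 45 degrees, 150 mm from the axis; at its far left a steel column with the filling spout (240 mm from the axis, 420 mm tall). Origin on the table's vertical turning axis at bench height, z up
- turntable (a joint): turning angle of the table in rad: 0 in its present hole, growing CLOCKWISE seen from above; next hole at 0.785 (45 degrees). Unlocked it turns without end, friction about 0.15 N m, or 0.4 with the pin rubbing on the ring. The table is a white plate (135 mm radius, top 76 mm above the bench) with 8 low steel nest rings and one hand lever sticking out
- plunger_head (a point): centre of the top face of the plunger's black round head (36 mm diameter, 8 mm thick) in the table's hand lever, 185 mm from the turning axis, 90 mm above the bench when out. It is pressed straight down, and goes round with the table
- lever_rim (a point): on the lever's centre line, level with the top edges of its walls (110 mm above the bench), over the head. The lever is a steel channel along the radius, open above and at its outer end: two upright walls 3 mm thick, 44 mm apart inside (22 mm either side of the head's centre), from 148 to 220 mm from the axis. A fingertip fits between them onto the head and can push a wall sideways to turn the table
- plunger (a joint): travel of the push plunger in m: 0 fully out (its 10 mm round-nosed pin home in a hole, from below), 0.015 right in. Its spring takes about 5 N to start, 10 N right in. At 0.011 or more the pin is clear and the table turns; let up between holes it rests under the ring at about 0.010 and springs out by itself when a hole comes over it, locking the table, if nothing keeps the head down
- table_centre (a point): point on the turning axis at the top of the white plate, 76 mm above the bench
- start_hole (a point): mouth (ring top, 58 mm above the bench) of the hole in which the pin stands at the start; fixed
- next_hole (a point): mouth of the next hole clockwise, to which the table is to be turned; fixed
- spout (a point): tip of the fixed filling spout, 320 mm above the bench, over the circle of the nests
- bottle_filled: upright brown glass longneck bottle, 60 mm diameter, 226 mm tall, origin at the centre of its underside; loose in the nest under the spout at the start, standing on the white plate
- bottle_next: upright brown glass longneck bottle, 60 mm diameter, 226 mm tall, origin at the centre of its underside; loose in the next nest, counter-clockwise from the spout at the start: the one to come under it
- bottle_third: upright brown glass longneck bottle, 60 mm diameter, 226 mm tall, origin at the centre of its underside; loose in the nest after that
- bottle_done: upright brown glass longneck bottle, 60 mm diameter, 226 mm tall, origin at the centre of its underside; loose in the nest clockwise from the spout at the start
- nest_filled (a point): centre of the floor of the nest first under the spout, 90 mm from the axis, on the white plate; turns with the table. A nest is a steel ring, 63 mm inside, 16 mm high
- nest_next (a point): centre of the floor of the nest of the bottle to come under the spout, 90 mm from the axis, on the white plate; turns with the table. A nest is a steel ring, 63 mm inside, 16 mm high
- nest_third (a point): centre of the floor of the nest of the bottle after that, 90 mm from the axis, on the white plate; turns with the table. A nest is a steel ring, 63 mm inside, 16 mm high
- nest_done (a point): centre of the floor of the nest of the bottle that has left the spout, 90 mm from the axis, on the white plate; turns with the table. A nest is a steel ring, 63 mm inside, 16 mm high
- spare_bottle: upright brown glass longneck bottle, 60 mm diameter, 226 mm tall, origin at the centre of its underside; loose bystander on the bench to the right of the turntable
- near_bottle: upright brown glass longneck bottle, 60 mm diameter, 226 mm tall, origin at the centre of its underside; loose bystander on the bench, left of the turntable on the robot's side
- cap_tin: round open aluminium tin of crown caps, 110 mm diameter, 30 mm high, near the lever on the bench, bystander; origin under its centre
- flask: conical glass flask, 104 mm foot, 176 mm tall, bystander at the right; origin under its centre
- spray_bottle: sanitiser spray bottle, 76 mm diameter, 211 mm tall, bystander at the right; origin under its centre
- jug: white plastic measuring jug, 112 mm mouth, 150 mm tall, bystander at the left; origin under its centre
- brush: bottle brush lying on the bench, about 330 mm long, bystander at the near right; origin at its middle on the bench
There are look-alikes about, which are no part of the job. Leave any green or yellow look-alike of the bottle_filled alone.

How it is judged:
On the way, in this order (a step that is already met when the one before it is completed fails the run):
1. the plunger is pressed in far enough to free the table, which still stands in its first hole (value of joint plunger above 0.0095 m and value of joint turntable below 0.1 rad), for 0.05 s.
2. the table is turned clockwise, more than half way to the next hole (value of joint turntable above 0.42 rad), for 0.05 s.
At the end, for the whole second after the job is handed in: The table stands one hole (0.785 rad, within 0.02) clockwise of its start, at rest, with the plunger sprung out to within 2 mm so that its pin is home in that hole; the next bottle stands under the spout within 12 mm; all four bottles are upright and at rest in their nests (value of joint turntable between 0.765 and 0.805 rad and value of joint plunger below 0.002 m and velocity of joint turntable between -0.03 and 0.03 rad/s and horizontal distance between bottle_next and spout below 0.012 m and not (horizontal distance between bottle_filled and nest_filled above 0.012 m) and not (horizontal distance between bottle_next and nest_next above 0.012 m) and not (horizontal distance between bottle_third and nest_third above 0.012 m) and not (horizontal distance between bottle_done and nest_done above 0.012 m) and angle between each of bottle_filled, bottle_next, bottle_third, bottle_done's own z axis and vertical below 0.1 rad and linear speed of each of bottle_filled, bottle_next, bottle_third, bottle_done below 0.03 m/s); the robot touches nothing.
It fails at once if a bottle on the turntable is lifted, tipped or taken from its nest (horizontal distance between bottle_filled and nest_filled above 0.012 m or horizontal distance between bottle_next and nest_next above 0.012 m or horizontal distance between bottle_third and nest_third above 0.012 m or horizontal distance between bottle_done and nest_done above 0.012 m or height (world z) of any of bottle_filled, bottle_next, bottle_third, bottle_done above 0.086 m or angle between any of bottle_filled, bottle_next, bottle_third, bottle_done's own z axis and vertical above 0.2 rad).
It fails at once if a bystander on the bench is lifted, tipped or pushed more than 30 mm (distance of any of spare_bottle, near_bottle, cap_tin, flask, spray_bottle, jug, brush from where it was at the start of the episode above 0.03 m or angle between any of spare_bottle, near_bottle, cap_tin, flask, spray_bottle, jug, brush's own z axis and vertical above 0.35 rad).
It fails at once if the table is turned on past the next hole (value of joint turntable above 1.05 rad).
It fails at once if the table is turned the wrong way (value of joint turntable below -0.15 rad).
It also fails if it takes over 42 s, if anything falls off the work surface, if the arm or the gripper's body presses on something with over 40 N, if the wrist force passes 120 N, or if a joint passes its speed limit or range.

ROBOT

A 6-joint arm with a two-finger parallel gripper is mounted at the origin on the work surface. World frame = base frame: x ahead of the robot, y to its left, z up, the work surface at z = 0. Lengths are in m, angles in rad, forces in N, time in s.
With the tool pointing down it reaches from about 0.3 to 0.775 m from the base axis. Payload 14.6 kg.
Tool frame: the origin (TCP) lies at the very end of the fingers, on their centre line; the grasp point (between the pads) lies 19 mm behind it; z points along the fingers, y is the direction in which the jaws open and shut (so a half turn about z gives the same grasp; the last joint's range is limited). The gripper opens to 85 mm and grips with 20 to 120 N. Pads are 22 mm wide; open, the fingers measure 114 mm over their backs; the gripper's body (76 mm by 85 mm) begins 54 mm behind the grasp point. The pads swing forward as they close: fully open they stand 13 mm farther back than shut.
Start: joints at [1.126, 0.3, 1.521, -0, 1.321, -0.067], TCP at [0.203, 0.511, 0.231] pointing down, gripper open.
Joint ranges: [-3.03, 3.03], [-0.79, 2.21], [0.23, 2.52], [-1.04, 4.18], [0, 3.07], [-2.55, 2.55]. Speed limits (rad/s): [2.22, 2.22, 2.57, 3.14, 3.14, 3.14].

INTERFACE

Orientations are given as a unit quaternion [x, y, z, w].
In Python, from station import state, get_image, job_done, recognise, masks_of gives the robot as it stands. The module is installed in compiled form; this text tells all that it offers.
- The arm moves only by the tool apply_moves, never from a script. Its argument "deltas" is a list of rows, each a list of 3 entries, a list of its own where there are three numbers: the shift along the tool's x, y, z in mm, then the turn, a rotation vector about the tool's x, y, z in degrees, then the finger opening in mm, from 0 to 85.4. In form: [[[dx, dy, dz], [ax, ay, az], hand], ...]. A call has 1 to 20 rows; each row shifts and turns the commanded pose from where the row before left it, along the tool's axes as they then stand; what a row does not reach is not made up. A row lasts 1/10 s, in which the tool goes at most 50 mm and 8.59 degrees, less where a joint would pass 70% of its speed; a pose out of reach is approached as far as the arm can. A call is refused whole if a number of a shift passes 50 or a number of a turn 8.59, either way. A call with a gripper value outside its range is refused whole. The fingers move at their own pace and stop on an object; "newtons" is the grip in N (left out, the last holds). Time passes only in rows, so rows that do not move let the fingers close. It gives the time, the measured TCP pose, the force and the opening at its end, in the units of the state.
- state(): the state, without advancing time (a new reading comes with each control period).
- get_image(name): name is "scene" or "top"; returns a dict with "image" (420x560x3 uint8, red, green, blue), "camera_matrix" (3x3 intrinsics, pixels), "k1" (the pictures are not rectified: a ray, as slopes to the right and down, at radius r is drawn at 1 + k1 r^2 times it, then the intrinsics apply), "pose" (4x4, takes a point from camera to world coordinates). Camera axes: x right, y down, z forward; pixel columns grow to the right and rows downward; lengths in m; the calibration is good to about 2 mm. A picture is of the moment at which its call begins. There is no depth.
- job_done(): hands the job in, once; it reports no verdict.
Trained networks look in a picture, given as the dict that the camera call returned (one of the last four; its "shot" number tells which), for a name from the list of things; names that differ only in an ending like _2 or _b are one class to them, and where a whole thing is asked for, a point or a joint stands for the part that bears it (a point fixed in the world has none). Each returns a list of dicts, best first, with "conf" (0 to 1); they miss things now and then, are a little off and sometimes report something else, mostly with a low value. They report only what shows in the picture. A call takes as long as a camera call. They do not tell look-alikes from the thing itself.
- recognise(picture, label): "bbox" ([centre column, centre row, width, height] in pixels, round what is visible of it).
- masks_of(picture, label): "pixels" (420x560 bool, what is visible of it) and "bbox" ([centre column, centre row, width, height] in pixels, round what is visible of it).
The state is a dict: "clock": time; "joint_pos": joint angles; "qd": joint speeds; "joint_efforts": joint torques, N m; "eef_pos": TCP position; "eef_rot": TCP orientation; "contact_force": force on the tool from outside, world axes, zero at the start; "wrist_torque": the same for the moment, N m; "width": opening from 0.0 (shut) to 1.0 (fully open).
Only numpy, scipy, OpenCV 4.12 (cv2) and the standard library are available. Lean on these libraries where they do the work, as an engineer would, in place of code of your own. Each camera call takes 0.05 s, during which the arm holds its last target.

## Working session

There is one attempt and no reset: what is moved stays moved. The work goes in short steps, Python scripts to look and compute and a tool call to move; the robot and the scene stay as the last step left them, time stands still between calls to the robot, and variables do not carry over. Pictures are saved under pics/ and viewed, and the job is handed in when it is done.

Besides the shell and the picture viewer there is one more tool, called after "Emit:" in YAML: its name, and indented under it one key for each argument. apply_moves: Moves the arm, as the interface text tells. Its arguments: {"type":"object","properties":{"deltas":{"type":"array","items":{"type":"array"}},"newtons":{"type":"number"}},"required":["deltas"]}

```bash
mkdir -p pics
cat > h.py <<'E'
import numpy as np, cv2
from station import *
def save(p,n): cv2.imwrite('pics/'+n,cv2.cvtColor(p['image'],cv2.COLOR_RGB2BGR))
E
python3 - <<'E'
from h import *
import pickle
s=state(); print(s)
for n in('scene','top'):
    p=get_image(n); save(p,n+'0.png'); print(n,p['camera_matrix'],p['k1'],p['pose'])
    pickle.dump(p,open(n+'0.pkl','wb'))
    for l in('plunger_head','lever_rim','turntable','station','bottle_filled','cap_tin','near_bottle'):
        print(l,[(np.round(d['bbox']).tolist(),round(d['conf'],2)) for d in recognise(p,l)])
E
```

```text
{'clock': 0.0, 'joint_pos': array([ 1.12638640e+00,  3.00509305e-01,  1.52161082e+00,  4.06615643e-05,
        1.32069439e+00, -6.66072211e-02]), 'qd': array([-1.29046658e-03,  4.04435489e-03,  8.75545615e-05, -6.01446446e-04,
       -1.04933881e-03,  8.96285623e-04]), 'joint_efforts': array([ 7.56302670e-04, -5.43503022e+01, -3.61786973e+01, -2.91866661e-05,
        4.06264124e-03, -1.33530145e-05]), 'eef_pos': array([0.20277634, 0.51099403, 0.23068778]), 'eef_rot': array([ 1.87784822e-01,  9.82210001e-01, -5.86119680e-04, -1.73461012e-04]), 'contact_force': array([0.09720038, 0.59068016, 0.09627466]), 'wrist_torque': array([-0.0109806 , -0.03888642, -0.00443462]), 'width': 0.99765907017834}
scene [[385.85593358   0.         278.34224083]
 [  0.         385.85593358 206.25883126]
 [  0.           0.           1.        ]] -0.07617749166135575 [[-0.82246092  0.39559542 -0.40873255  1.07386719]
 [ 0.56880054  0.56578579 -0.59695259  0.76850944]
 [-0.00489664 -0.72345747 -0.69035159  1.05218905]
 [ 0.          0.          0.          1.        ]]
plunger_head [([413.0, 304.0, 50.0, 56.
[... 759 characters left out ...]
191062]
 [-0.00214156 -0.19002379 -0.98177715  1.63257785]
 [ 0.          0.          0.          1.        ]]
plunger_head [([316.0, 225.0, 10.0, 10.0], 0.66)]
lever_rim [([404.0, 283.0, 84.0, 45.0], 0.57), ([283.0, 203.0, 88.0, 68.0], 0.56)]
turntable [([283.0, 204.0, 92.0, 62.0], 0.64), ([273.0, 177.0, 112.0, 136.0], 0.16)]
station [([251.0, 191.0, 16.0, 22.0], 0.69), ([273.0, 177.0, 106.0, 139.0], 0.58), ([258.0, 176.0, 20.0, 27.0], 0.46)]
bottle_filled [([209.0, 198.0, 20.0, 23.0], 0.79), ([210.0, 164.0, 22.0, 32.0], 0.69), ([257.0, 177.0, 21.0, 25.0], 0.52)]
cap_tin [([337.0, 257.0, 36.0, 31.0], 0.74)]
near_bottle [([216.0, 271.0, 21.0, 18.0], 0.78), ([405.0, 283.0, 82.0, 41.0], 0.27)]
```

Run:
```python
import cv2
a=cv2.imread('pics/scene0.png');b=cv2.imread('pics/top0.png')
cv2.imwrite('pics/sA.png',cv2.resize(a[120:380,160:460],None,fx=2.3,fy=2.3,interpolation=cv2.INTER_CUBIC))
cv2.imwrite('pics/tA.png',cv2.resize(b[90:310,170:430],None,fx=2.7,fy=2.7,interpolation=cv2.INTER_CUBIC))
```

```text
(no output)
```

View pics/sA.png

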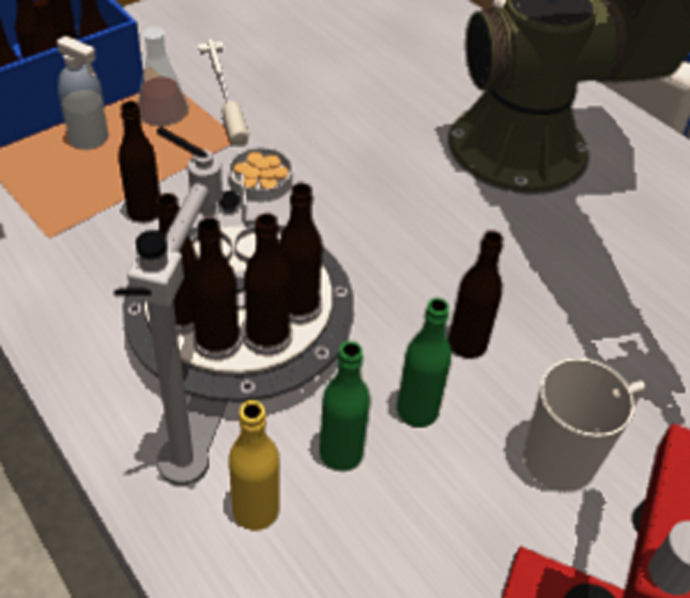

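View pics/tA.png

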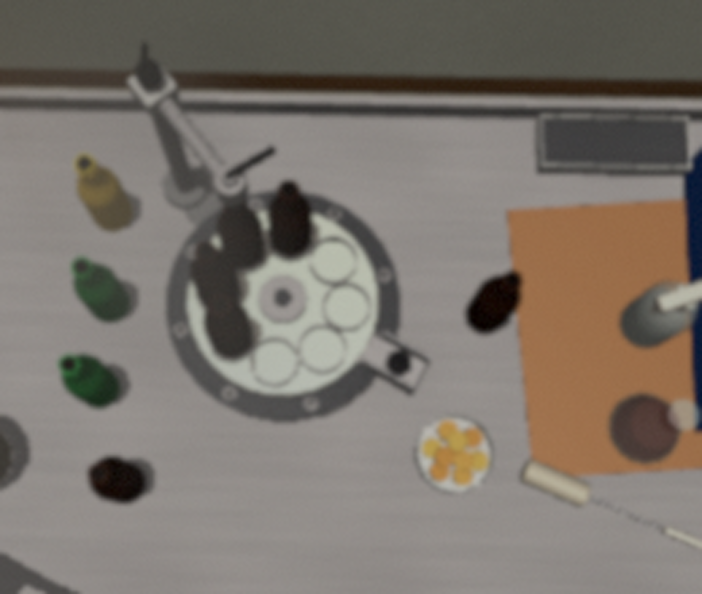

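View pics/top0.png

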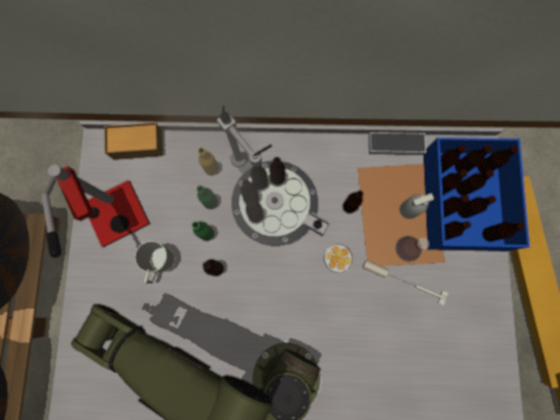

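```bash
cat >> h.py <<'E'
from scipy.optimize import least_squares
import pickle
def ray(p,uv):
    K=p['camera_matrix']; d=np.array([(uv[0]-K[0,2])/K[0,0],(uv[1]-K[1,2])/K[1,1]])
    x=d.copy()
    for _ in range(20): x=d/(1+p['k1']*(x@x))
    R=p['pose']; v=R[:3,:3]@np.array([x[0],x[1],1]); return R[:3,3],v/np.linalg.norm(v)
def plane(p,uv,z):
    o,v=ray(p,uv); return o+v*(z-o[2])/v[2]
def proj(p,X):
    R=p['pose']; c=R[:3,:3].T@(np.asarray(X)-R[:3,3]); x=c[:2]/c[2]; x=x*(1+p['k1']*(x@x)); K=p['camera_matrix']
    return np.array([K[0,0]*x[0]+K[0,2],K[1,1]*x[1]+K[1,2]])
def tri(ps,uvs):
    A=np.zeros((3,3));b=np.zeros(3)
    for p,u in zip(ps,uvs):
        o,v=ray(p,u); M=np.eye(3)-np.outer(v,v); A+=M;b+=M@o
    X=np.linalg.solve(A,b); return X,[np.linalg.norm((np.eye(3)-np.outer(*(2*[ray(p,u)[1]])))@(X-ray(p,u)[0])) for p,u in zip(ps,uvs)]
E
python3 - <<'E'
from h import *
s=pickle.load(open('scene0.pkl','rb'));t=pickle.load(open('top0.pkl','rb'))
def up(p,n,x0,y0,x1,y1,f):
    cv2.imwrite('pics/'+n,cv2.resize(cv2.cvtColor(p['image'],cv2.COLOR_RGB2BGR)[y0:y1,x0:x1],None,fx=f,fy=f,interpolation=cv2.INTER_CUBIC))
up(t,'tB.png',225,150,335,250,6); up(s,'sB.png',205,175,320,300,4.8)
print(tri([t,s],[(318,224.5),(260,207)]))
h=plane(t,(318,224.3),.09);c=plane(t,(274.8,200.4),.076);print(h,c,np.hypot(*(h-c)[:2]))
E
```

```text
(array([ 0.55609289, -0.10797944,  0.0801566 ]), [np.float64(0.0011144723514705892), np.float64(0.0011144723514706495)])
[ 0.5561398  -0.10787526  0.09      ] [0.64707783 0.05552246 0.076     ] 0.18699876802329615
```

View pics/tB.png

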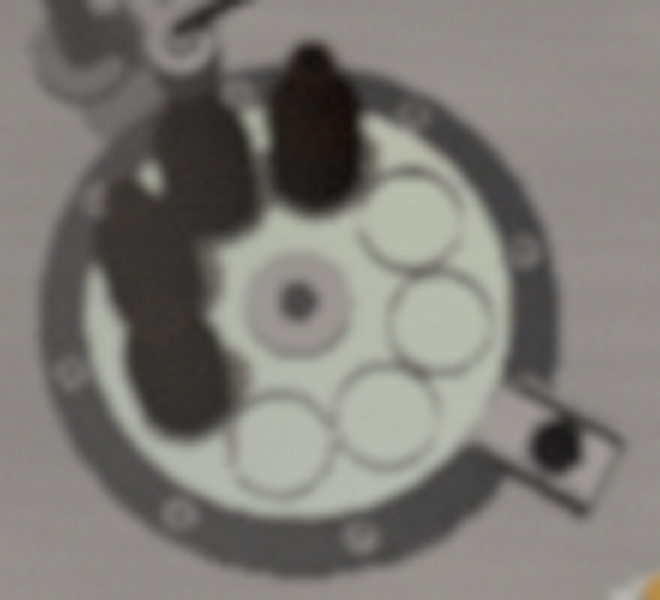

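View pics/sB.png

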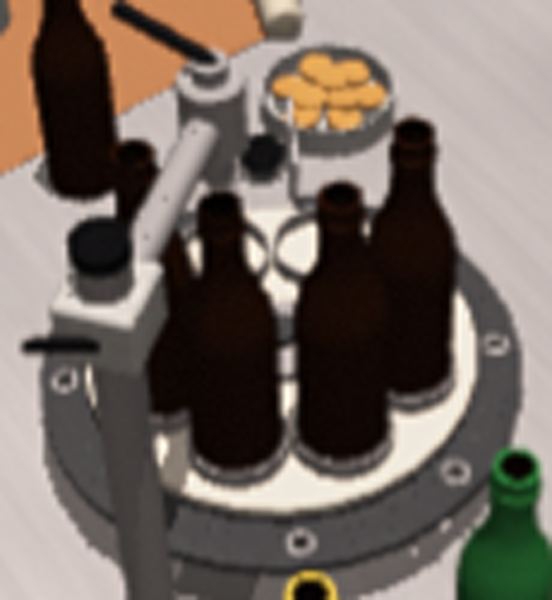

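Run:
```python
from h import *
s=pickle.load(open('scene0.pkl','rb'));t=pickle.load(open('top0.pkl','rb'))
th=np.array([(525,250),(413,115),(72,374),(182,514),(362,537)])/6+[225,150]-.42
sh=np.array([(65,380),(495,345),(455,470),(300,541)])/4.8+[205,175]-.4
head=np.array([556,446])/6+[225,150]-.42; heads=np.array([265,158])/4.8+[205,175]-.4
def hole(c,ph,k,z=.058,r=.15): a=ph+k*np.pi/4; return np.array([c[0]+r*np.cos(a),c[1]+r*np.sin(a),z])
def res(q,use,full=False):
    c=q[:2];ph=q[2];o=[]
    for p,U,n in((t,th,'t'),(s,sh,'s')):
        if n not in use: continue
        for u in U:
            d=min((proj(p,hole(c,ph,k))-u for k in range(8)),key=lambda e:e@e); o+=list(d)
    if 't' in use: o+=list(proj(t,hole(c,ph,0,.09,.185))-head)
    if 's' in use: o+=list(proj(s,hole(c,ph,0,.09,.185))-heads)
    return np.array(o)
x0=[.647,.0555,np.arctan2(-.1079-.0555,.556-.647)]
for use in('t','s','ts'):
    r=least_squares(res,x0,args=(use,)); q=r.x
    print(use,np.round(q[:2],4),np.degrees(q[2]),'rms px',np.sqrt(np.mean(r.fun**2)),'head',hole(q[:2],q[2],0,.09,.185),'next head',hole(q[:2],q[2],-1,.09,.185))
print(np.round(r.fun.reshape(-1,2),2))
print('head tri',tri([t,s],[head,heads]))
print('tin', plane(t,(338,258),.03), 'spare',plane(t,(352,204),.03))
```

```text
t [0.6463 0.0572] -118.35214305410281 rms px 0.13006063909993415 head [ 0.55840467 -0.10563094  0.09      ] next head [0.46901373 0.00417707 0.09      ]
s [0.6471 0.0555] -118.74292068803862 rms px 0.7510450879771858 head [ 0.55818319 -0.10673846  0.09      ] next head [0.46954324 0.00367667 0.09      ]
ts [0.6469 0.0563] -118.61523846609569 rms px 0.5504311790831085 head [ 0.55829666 -0.10611689  0.09      ] next head [0.46941088 0.00410044 0.09      ]
[[ 0.1   0.21]
 [ 0.45  0.07]
 [ 0.25 -0.41]
 [-0.01 -0.19]
 [ 0.07 -0.2 ]
 [ 0.39  0.41]
 [ 0.35  0.17]
 [ 0.31  0.78]
 [ 0.38  0.65]
 [ 0.28 -0.19]
 [-0.45 -2.  ]]
head tri (array([ 0.5583442 , -0.10525478,  0.08086314]), [np.float64(0.0008624169567894951), np.float64(0.0008624169567894938)])
tin [ 0.43739284 -0.18947895  0.03      ] spare [ 0.64870754 -0.24526955  0.03      ]
```

Emit:
apply_moves:
  deltas:
    - [[0,0,-35],[0,0,3.4],0]
    - [[0,0,-35],[0,0,3.4],0]
    - [[0,0,-35],[0,0,0],0]
    - [[0,0,0],[0,0,0],0]
    - [[0,0,0],[0,0,0],0]
  newtons: 40

```text
clock: 1.3
eef_pos: [0.2029, 0.5113, 0.3365]
eef_rot: [0.246, 0.969, 0.0, 0.0]
contact_force: [-0.3, -0.1, -0.3]
width: 0.144
```

Emit:
apply_moves:
  deltas:
    - [[-15,-9,0],[0,0,0],0]
    - [[-30,-18.5,0],[0,0,0],0]
    - [[-30,-18.5,0],[0,0,0],0]
    - [[-30,-18.5,0],[0,0,0],0]
    - [[-30,-18.5,0],[0,0,0],0]
    - [[-30,-18.5,0],[0,0,0],0]
    - [[-30,-18.5,0],[0,0,0],0]
    - [[-30,-18.5,0],[0,0,0],0]
    - [[-30,-18.5,0],[0,0,0],0]
    - [[-30,-18.5,0],[0,0,0],0]
    - [[-30,-18.5,0],[0,0,0],0]
    - [[-30,-18.5,0],[0,0,0],0]
    - [[-30,-18.5,0],[0,0,0],0]
    - [[-30,-18.5,0],[0,0,0],0]
    - [[-30,-18.5,0],[0,0,0],0]
    - [[-30,-18.5,0],[0,0,0],0]
    - [[-30,-18.5,0],[0,0,0],0]
    - [[-30,-18.5,0],[0,0,0],0]
    - [[-30,-18.5,0],[0,0,0],0]
    - [[-30,-18.5,0],[0,0,0],0]

```text
clock: 3.3
eef_pos: [0.5458, -0.0858, 0.3347]
eef_rot: [0.246, 0.969, -0.0, -0.001]
contact_force: [1.3, 0.8, -0.4]
width: -0.003
```

Emit:
apply_moves:
  deltas:
    - [[-10,-6,0],[0,0,0],0]
    - [[-10,-6,10],[0,0,0],0]
    - [[0,0,35],[0,0,0],0]
    - [[0,0,35],[0,0,0],0]
    - [[0,0,35],[0,0,0],0]
    - [[0,0,35],[0,0,0],0]
    - [[0,0,25],[0,0,0],0]
    - [[0,0,10],[0,0,0],0]
    - [[0,0,0],[0,0,0],0]

```text
clock: 4.2
eef_pos: [0.5567, -0.1038, 0.15]
eef_rot: [0.245, 0.969, 0.0, -0.001]
contact_force: [-1.4, 0.3, 0.5]
width: -0.004
```

Run:
```python
from h import *
st=state(); print(st['eef_pos'],st['joint_pos'])
for n,b,f in(('top',(225,150,345,250),6),('scene',(205,130,320,255),4.8)):
    p=get_image(n); x0,y0,x1,y1=b
    pickle.dump(p,open(n+'1.pkl','wb'))
    im=cv2.resize(cv2.cvtColor(p['image'],cv2.COLOR_RGB2BGR)[y0:y1,x0:x1],None,fx=f,fy=f,interpolation=cv2.INTER_CUBIC)
    u=(proj(p,st['eef_pos'])-[x0,y0])*f; cv2.circle(im,tuple(int(a) for a in u),4,(0,0,255),1)
    cv2.imwrite(f'pics/{n}1.png',im)
```

```text
[ 0.5567221  -0.10384938  0.14999265] [-2.49103353e-01  4.14832848e-01  1.56277210e+00  3.37005230e-05
  1.16653242e+00 -1.32410609e+00]
```

View pics/top1.png

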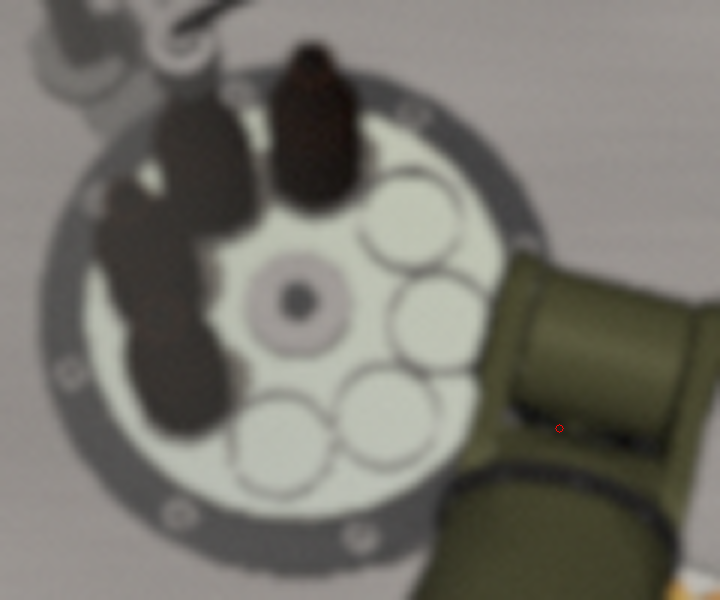

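View pics/scene1.png

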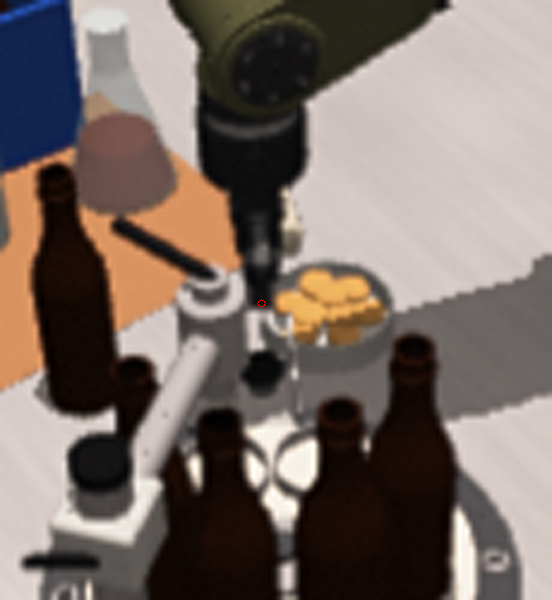

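Emit:
apply_moves:
  deltas:
    - [[-2,-1,15],[0,0,0],0]
    - [[0,0,15],[0,0,0],0]
    - [[0,0,10],[0,0,0],0]
    - [[0,0,5],[0,0,0],0]
    - [[0,0,5],[0,0,0],0]
    - [[0,0,4],[0,0,0],0]
    - [[0,0,0],[0,0,0],0]

```text
clock: 5.0
eef_pos: [0.5586, -0.1063, 0.097]
eef_rot: [0.246, 0.969, -0.0, -0.0]
contact_force: [-0.9, -0.2, 1.3]
width: -0.0
```

Emit:
apply_moves:
  deltas:
    - [[0,0,3],[0,0,0],0]
    - [[0,0,3],[0,0,0],0]
    - [[0,0,3],[0,0,0],0]
    - [[0,0,0],[0,0,0],0]

```text
clock: 5.4
eef_pos: [0.5588, -0.1064, 0.0884]
eef_rot: [0.246, 0.969, -0.0, 0.0]
contact_force: [-0.7, -0.9, 5.5]
width: 0.003
```

Emit:
apply_moves:
  deltas:
    - [[0,0,3],[0,0,0],0]
    - [[0,0,3],[0,0,0],0]
    - [[0,0,3],[0,0,0],0]
    - [[0,0,3],[0,0,0],0]
    - [[0,0,0.5],[0,0,0],0]
    - [[0,0,0],[0,0,0],0]

```text
clock: 6.0
eef_pos: [0.5592, -0.1066, 0.0767]
eef_rot: [0.246, 0.969, -0.0, 0.001]
contact_force: [-2.0, -1.1, 9.1]
width: 0.001
```

Emit:
apply_moves:
  deltas:
    - [[4,0,0],[0,0,0],0]
    - [[4,0,0],[0,0,0],0]
    - [[2,0,0],[0,0,0],0]
    - [[0,0,0],[0,0,0],0]

```text
clock: 6.4
eef_pos: [0.5505, -0.1016, 0.0769]
eef_rot: [0.246, 0.969, 0.0, 0.001]
contact_force: [-0.3, 0.6, 8.8]
width: -0.0
```

Run:
```python
from h import *
st=state(); print(st['eef_pos'],st['contact_force'])
for n,b,f in(('top',(225,150,345,250),6),('scene',(205,130,320,255),4.8)):
    p=get_image(n); x0,y0,x1,y1=b
    im=cv2.resize(cv2.cvtColor(p['image'],cv2.COLOR_RGB2BGR)[y0:y1,x0:x1],None,fx=f,fy=f,interpolation=cv2.INTER_CUBIC)
    cv2.imwrite(f'pics/{n}2.png',im)
```

```text
[ 0.55051648 -0.10160832  0.07694601] [-0.34341436  0.59445671  8.79644169]
```

View pics/scene2.png

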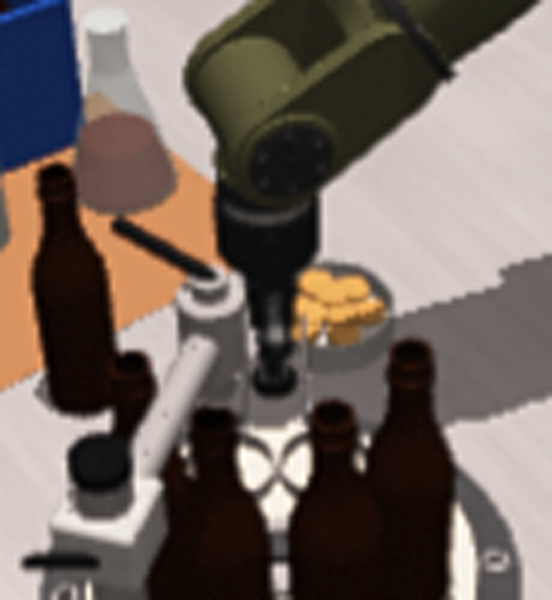

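Emit:
apply_moves:
  deltas:
    - [[2.4,0.2,0],[0,0,0.75],0]
    - [[4.8,0.35,0],[0,0,1.5],0]
    - [[4.8,0.35,0],[0,0,1.5],0]
    - [[4.8,0.35,0],[0,0,1.5],0]
    - [[4.8,0.35,0],[0,0,1.5],0]
    - [[4.8,0.35,0],[0,0,1.5],0]
    - [[4.8,0.35,0],[0,0,1.5],0]
    - [[4.8,0.35,0],[0,0,1.5],0]
    - [[4.8,0.35,0],[0,0,1.5],0]
    - [[4.8,0.35,0],[0,0,1.5],0]
    - [[2.4,0.2,0],[0,0,0.75],0]
    - [[0,0,0],[0,0,0],0]

```text
clock: 7.7
eef_pos: [0.513, -0.0712, 0.0766]
eef_rot: [0.37, 0.929, -0.0, 0.001]
contact_force: [-2.7, -2.1, 8.9]
width: -0.001
```

```bash
cat > look.py <<'E'
import sys
from h import *
k=sys.argv[1]
st=state(); e=st['eef_pos'];print(e,st['contact_force'])
c=np.array([.6466,.0567]); v=e[:2]-c; print('r',np.hypot(*v),'tcp ang',np.degrees(np.arctan2(v[1],v[0])), 'yaw y',np.degrees(np.arctan2(2*st['eef_rot'][1]**2-1,2*st['eef_rot'][0]*st['eef_rot'][1])))
for n,b,f in(('top',(225,150,345,250),6),('scene',(205,130,320,255),4.8)):
    p=get_image(n); x0,y0,x1,y1=b
    pickle.dump(p,open(f'{n}{k}.pkl','wb'))
    im=cv2.resize(cv2.cvtColor(p['image'],cv2.COLOR_RGB2BGR)[y0:y1,x0:x1],None,fx=f,fy=f,interpolation=cv2.INTER_CUBIC)
    cv2.imwrite(f'pics/{n}{k}.png',im)
E
python3 look.py 3
```

```text
[ 0.51301255 -0.07122523  0.07662846] [-2.72945885 -2.05404492  8.92563213]
r 0.18496072450353276 tcp ang -136.2403637111325 yaw y 46.532045067270026
```

View pics/scene3.png

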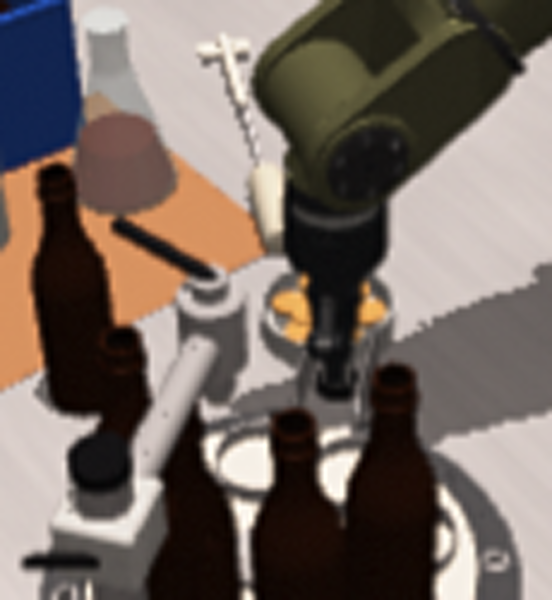

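View pics/top3.png

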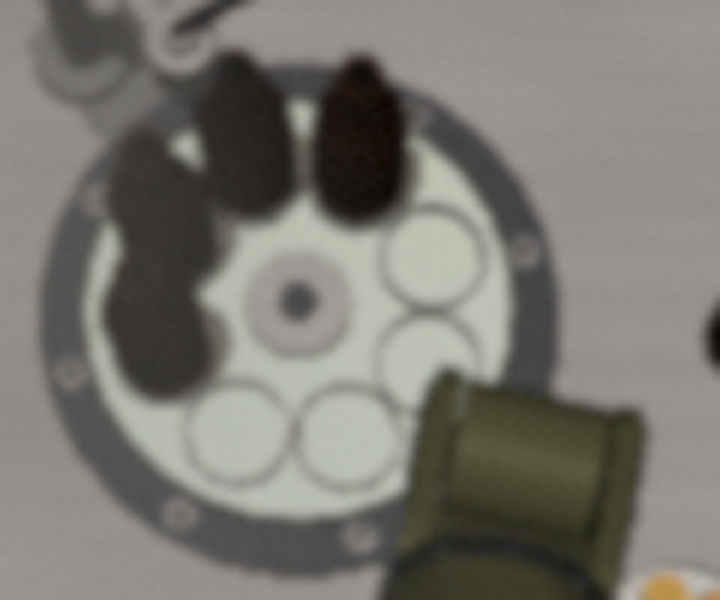

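Emit:
apply_moves:
  deltas:
    - [[2.4,0.2,0],[0,0,0.75],0]
    - [[4.8,0.3,0],[0,0,1.5],0]
    - [[4.8,0.3,0],[0,0,1.5],0]
    - [[4.8,0.3,0],[0,0,1.5],0]
    - [[4.8,0.3,0],[0,0,1.5],0]
    - [[4.8,0.3,0],[0,0,1.5],0]
    - [[4.8,0.3,0],[0,0,1.5],0]
    - [[4.8,0.3,0],[0,0,1.5],0]
    - [[4.8,0.3,0],[0,0,1.5],0]
    - [[4.8,0.3,0],[0,0,1.5],0]
    - [[4.8,0.3,0],[0,0,1.5],0]
    - [[4.8,0.3,0],[0,0,1.5],0]
    - [[4.8,0.3,0],[0,0,1.5],0]
    - [[4.8,0.3,0],[0,0,1.5],0]
    - [[2.4,0.2,0],[0,0,0.75],0]
    - [[0,0,0],[0,0,0],0]

```text
clock: 9.4
eef_pos: [0.4763, -0.0149, 0.0764]
eef_rot: [0.533, 0.846, 0.0, 0.0]
contact_force: [-4.0, -1.5, 9.2]
width: -0.001
```

```bash
python3 look.py 4
```

```text
[ 0.47632465 -0.0148758   0.07643593] [-3.99895611 -1.5079182   9.2220648 ]
r 0.18470730639080213 tcp ang -157.2003902057034 yaw y 25.53884687028085
```

View pics/scene4.png

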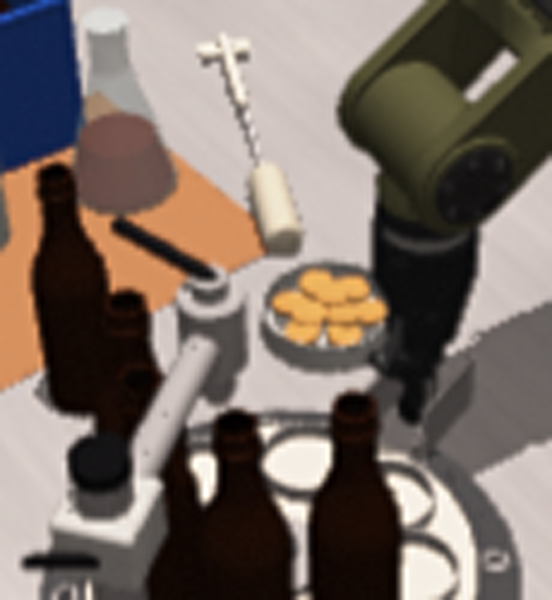

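View pics/top4.png

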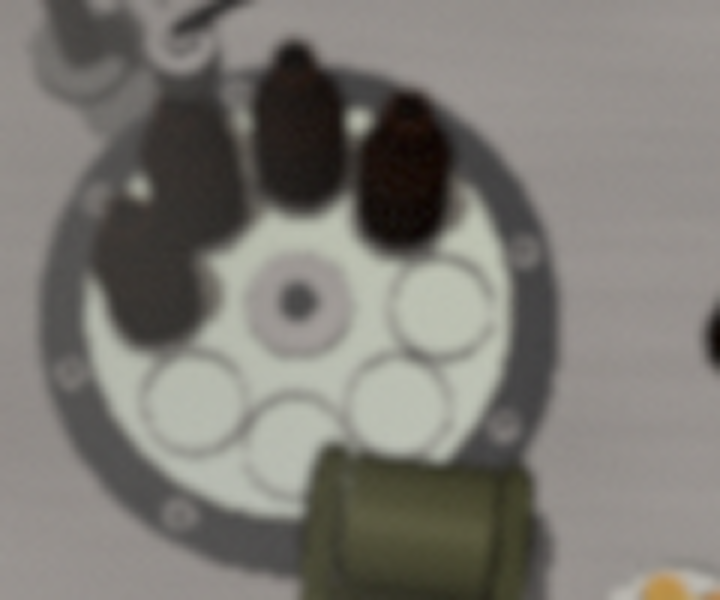

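Emit:
apply_moves:
  deltas:
    - [[0,0,-4],[0,0,0],0]
    - [[0,0,-5],[0,0,0],0]
    - [[0,0,-6],[0,0,0],0]
    - [[0,0,-4],[0,0,0],0]
    - [[0,0,0],[0,0,0],0]

```text
clock: 10.0
eef_pos: [0.4765, -0.015, 0.0953]
eef_rot: [0.533, 0.846, 0.0, 0.0]
contact_force: [-0.2, 0.0, -0.4]
width: 0.005
```

Emit:
apply_moves:
  deltas:
    - [[1.6,0.1,0],[0,0,0.5],0]
    - [[1.6,0.1,0],[0,0,0.5],0]
    - [[1.6,0.1,0],[0,0,0.5],0]
    - [[1.6,0.1,0],[0,0,0.5],0]
    - [[1.6,0.1,0],[0,0,0.5],0]
    - [[1.6,0.1,0],[0,0,0.5],0]
    - [[1.6,0.1,0],[0,0,0.5],0]
    - [[1.6,0.1,0],[0,0,0.5],0]
    - [[0,0,0],[0,0,0],0]

```text
clock: 10.9
eef_pos: [0.4718, -0.0028, 0.0948]
eef_rot: [0.563, 0.827, 0.0, -0.0]
contact_force: [-0.4, -0.8, 0.1]
width: -0.0
```

```bash
python3 look.py 5
```

```text
[ 0.47175432 -0.00280901  0.09478777] [-0.38780192 -0.79245471  0.08157313]
r 0.1846952479076278 tcp ang -161.2039115963803 yaw y 21.530161406328652
```

View pics/scene5.png

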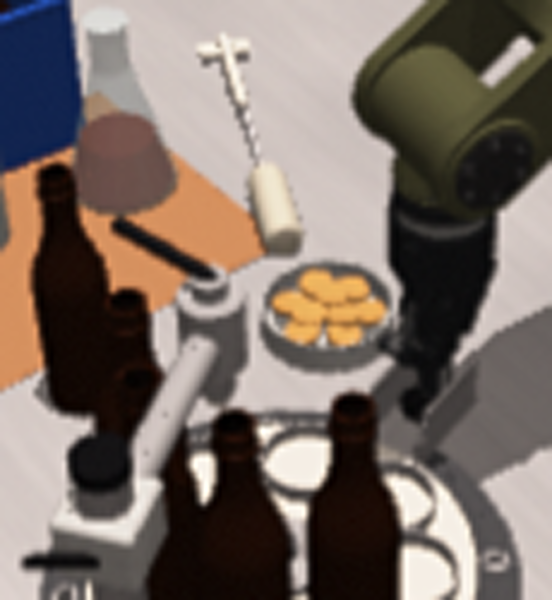

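View pics/top5.png

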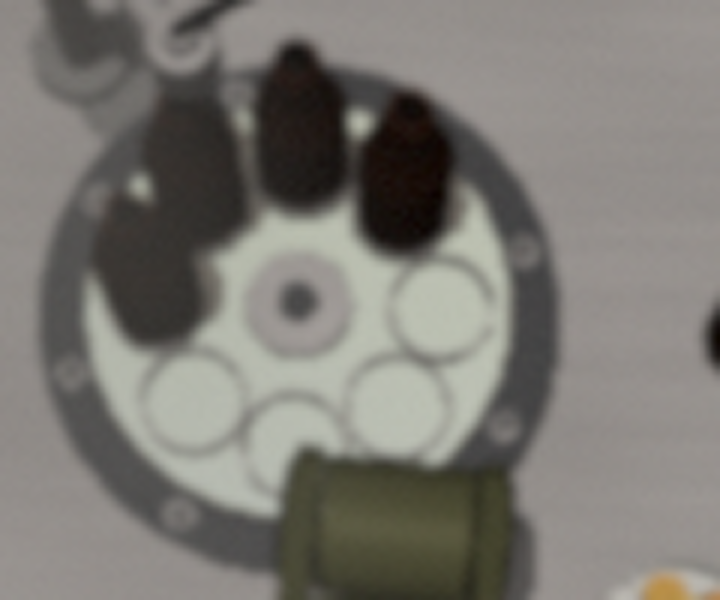

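Emit:
apply_moves:
  deltas:
    - [[1.6,0.1,0],[0,0,0.5],0]
    - [[1.6,0.1,0],[0,0,0.5],0]
    - [[1.6,0.1,0],[0,0,0.5],0]
    - [[1.6,0.1,0],[0,0,0.5],0]
    - [[0,0,0],[0,0,0],0]

```text
clock: 11.5
eef_pos: [0.4698, 0.0036, 0.0948]
eef_rot: [0.577, 0.817, 0.0, -0.0]
contact_force: [-0.1, -0.2, 0.4]
width: 0.0
```

```bash
python3 look.py 6
```

```text
[0.46978441 0.00355394 0.09476803] [-0.1214132  -0.18363756  0.43064258]
r 0.18463005183158784 tcp ang -163.27062031494086 yaw y 19.531348055139976
```

View pics/scene6.png

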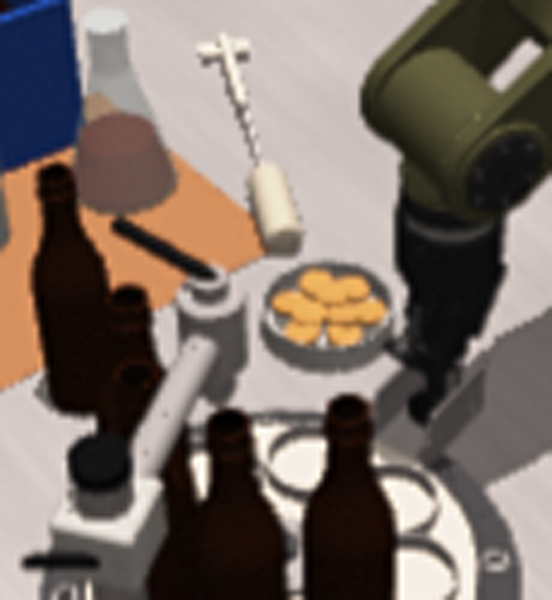

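View pics/top6.png

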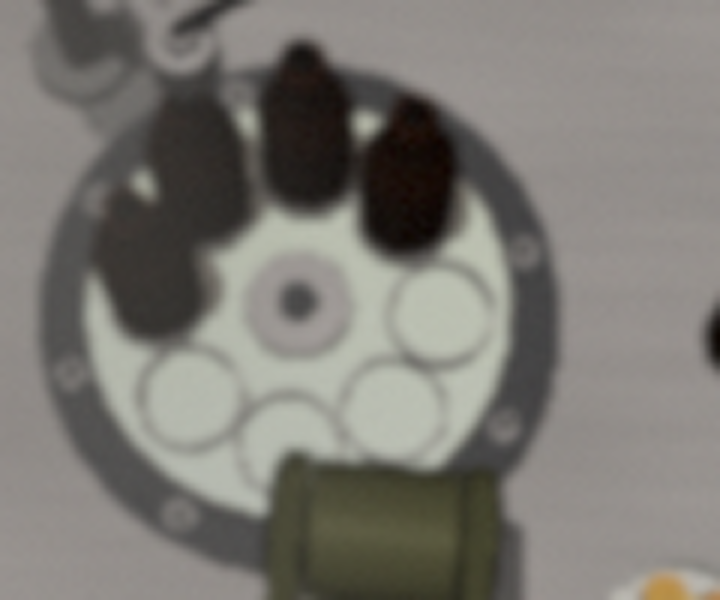

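Emit:
apply_moves:
  deltas:
    - [[1.6,0.1,0],[0,0,0.5],0]
    - [[1.6,0.1,0],[0,0,0.5],0]
    - [[1.6,0.1,0],[0,0,0.5],0]
    - [[1.6,0.1,0],[0,0,0.5],0]
    - [[1.6,0.1,0],[0,0,0.5],0]
    - [[0,0,0],[0,0,0],0]

```text
clock: 12.2
eef_pos: [0.4678, 0.0112, 0.0948]
eef_rot: [0.595, 0.804, 0.0, -0.0]
contact_force: [-0.3, -0.4, -0.3]
width: -0.002
```

```bash
cat > ang.py <<'E'
# table angle by registering the polar-unwrapped plate (nest height plane) of the top view against the first picture
import sys
from h import *
c=np.array([.6466,.0567])
def warp(p,a0=0):
    a=np.radians(np.arange(0,360,.25)); r=np.arange(.05,.125,.001)
    A,R=np.meshgrid(a,r)
    P=np.array([proj(p,[c[0]+q*np.cos(b),c[1]+q*np.sin(b),.09]) for b,q in zip(A.ravel(),R.ravel())]).astype(np.float32)
    g=cv2.cvtColor(p['image'],cv2.COLOR_RGB2GRAY)
    return cv2.remap(g,P[:,0].reshape(A.shape),P[:,1].reshape(A.shape),cv2.INTER_CUBIC).astype(float)
A=warp(pickle.load(open('top0.pkl','rb')))
for k in sys.argv[1:]:
    B=warp(pickle.load(open(f'top{k}.pkl','rb')))
    # start nests empty between -55..-160 deg region; compare window of empty nests
    idx0=np.arange(int((360-120)/.25),int((360-20)/.25))
    best=[]
    for s in np.arange(0,60,.25):
        j=(idx0-int(s/.25))%1440
        a=A[:,idx0];b=B[:,j]; best.append(np.corrcoef(a.ravel(),b.ravel())[0,1])
    i=int(np.argmax(best)); print(k,i*.25,best[i])
E
python3 look.py 7; python3 ang.py 3 4 5 6 7
```

```text
[0.46777905 0.01120673 0.09478555] [-0.33926822 -0.39981977 -0.28944767]
r 0.18451712826427288 tcp ang -165.72636450423255 yaw y 17.040071404683985
3 15.5 0.677461061891465
4 37.25 0.7919790403701901
5 38.0 0.8035428385677937
6 40.0 0.8070940347816921
7 43.75 0.8037809158059319
```

View pics/scene7.png

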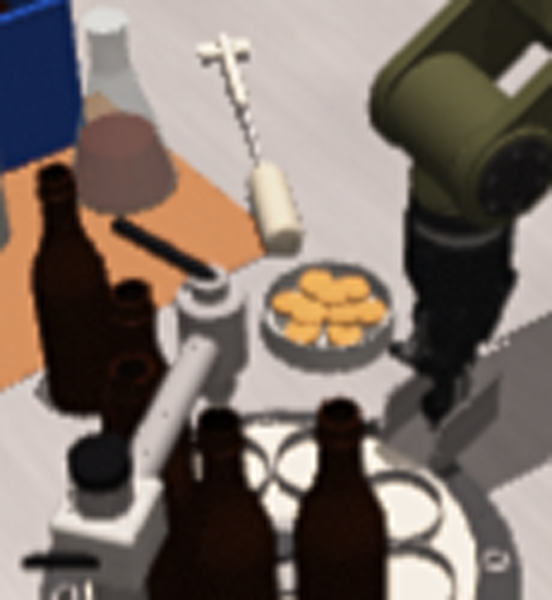

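Emit:
apply_moves:
  deltas:
    - [[1,0.1,0],[0,0,0.3],0]
    - [[1,0.1,0],[0,0,0.3],0]
    - [[0,0,0],[0,0,0],0]

```text
clock: 12.6
eef_pos: [0.4675, 0.013, 0.0948]
eef_rot: [0.599, 0.801, 0.0, 0.0]
contact_force: [0.1, 0.5, -1.0]
width: 0.002
```

```bash
python3 look.py 8; python3 ang.py 7 8
```

```text
[0.46746313 0.0129836  0.09478616] [ 0.07358083  0.51868317 -0.95242047]
r 0.18439398507237995 tcp ang -166.28564976133939 yaw y 16.44179629763381
7 43.75 0.8037809158059319
8 43.75 0.8047466035486034
```

Emit:
apply_moves:
  deltas:
    - [[1,0,0],[0,0,0],0]
    - [[1,0,0],[0,0,0],0]
    - [[0,0,0],[0,0,0],0]

```text
clock: 13.0
eef_pos: [0.4669, 0.0149, 0.0948]
eef_rot: [0.599, 0.801, -0.0, -0.0]
contact_force: [0.3, 0.5, 0.7]
width: 0.005
```

```bash
python3 look.py 9; python3 ang.py 9
```

```text
[0.46685173 0.01490911 0.09478603] [0.31052071 0.5219212  0.7422887 ]
r 0.18454245898467847 tcp ang -166.91144255673228 yaw y 16.459036559051473
9 44.0 0.8133216939389305
```

Emit:
apply_moves:
  deltas:
    - [[1,0,0],[0,0,0],0]
    - [[1,0,0],[0,0,0],0]
    - [[0,0,0],[0,0,0],0]

```text
clock: 13.4
eef_pos: [0.4666, 0.0161, 0.0948]
eef_rot: [0.599, 0.801, -0.0, 0.001]
contact_force: [2.9, -7.9, -0.9]
width: 0.002
```

```bash
python3 look.py 10; python3 ang.py 10
```

```text
[0.46658126 0.01610032 0.09481599] [ 2.91814394 -7.90373274 -0.8953836 ]
r 0.1845401873929225 tcp ang -167.29070047056416 yaw y 16.458482912642147
10 44.0 0.8269413120994221
```

Contact is at 8 N and the table no longer moves, although rubbing friction alone would yield at about 2 N. That means the pin has locked. I'll back off to mid-channel and lift out.

Emit:
apply_moves:
  deltas:
    - [[-4,0,0],[0,0,0],0]
    - [[-6,0,0],[0,0,0],0]
    - [[-3,0,0],[0,0,0],0]
    - [[0,0,-10],[0,0,0],0]
    - [[0,0,-25],[0,0,0],0]
    - [[0,0,-40],[0,0,0],0]
    - [[0,-20,-40],[0,0,0],0]
    - [[0,-40,-20],[0,0,0],0]
    - [[0,-40,-10],[0,0,0],0]
    - [[-30,-30,0],[0,0,0],0]
    - [[-40,0,0],[0,0,0],0]
    - [[-40,0,0],[0,0,0],0]
    - [[-40,0,0],[0,0,0],0]
    - [[-20,0,0],[0,0,0],0]
    - [[0,0,0],[0,0,0],0]

```text
clock: 15.0
eef_pos: [0.3936, -0.1974, 0.2401]
eef_rot: [0.6, 0.8, -0.0, -0.0]
contact_force: [-0.4, -0.0, 0.1]
width: 0.001
```

```bash
python3 look.py 11; python3 ang.py 11
python3 - <<'E'
from h import *
p=pickle.load(open('scene11.pkl','rb'));save(p,'sc11full.png')
E
```

```text
[ 0.39360711 -0.19740289  0.24009066] [-0.37868917 -0.01942706  0.07197943]
r 0.35857172235272017 tcp ang -134.8745825970151 yaw y 16.31650202975933
11 45.25 0.9402271093186912
```

View pics/top11.png

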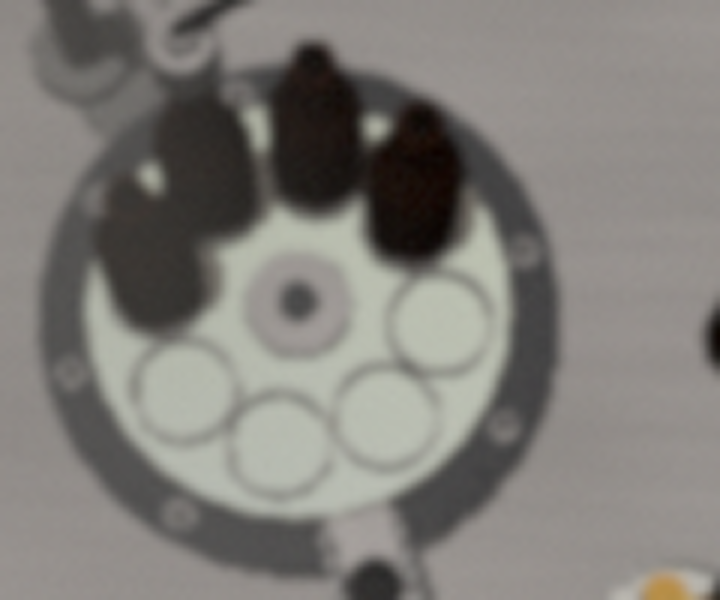

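View pics/sc11full.png

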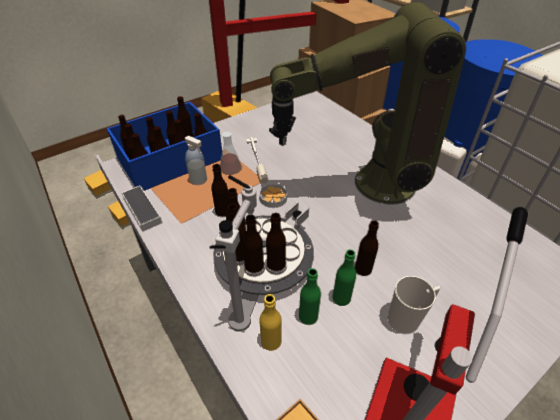

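Run:
```python
from h import *
a=np.radians(-118.4-45); H=np.array([.6464+.185*np.cos(a),.057+.185*np.sin(a)])
for n,b in(('top',(255,215,325,265)),('scene',(255,180,325,240))):
    p=pickle.load(open(n+'11.pkl','rb')); x0,y0,x1,y1=b; f=10
    im=cv2.resize(cv2.cvtColor(p['image'],cv2.COLOR_RGB2BGR)[y0:y1,x0:x1],None,fx=f,fy=f,interpolation=cv2.INTER_CUBIC)
    for z,col in((.09,(0,0,255)),(.08,(0,255,0))):
        pts=np.array([(proj(p,[H[0]+.018*np.cos(t),H[1]+.018*np.sin(t),z])-[x0,y0]+.5)*f for t in np.linspace(0,6.28,40)]).astype(int)
        cv2.polylines(im,[pts],True,col,1)
    cv2.imwrite(f'pics/h_{n}.png',im)
```

```text
(no output)
```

View pics/h_scene.png

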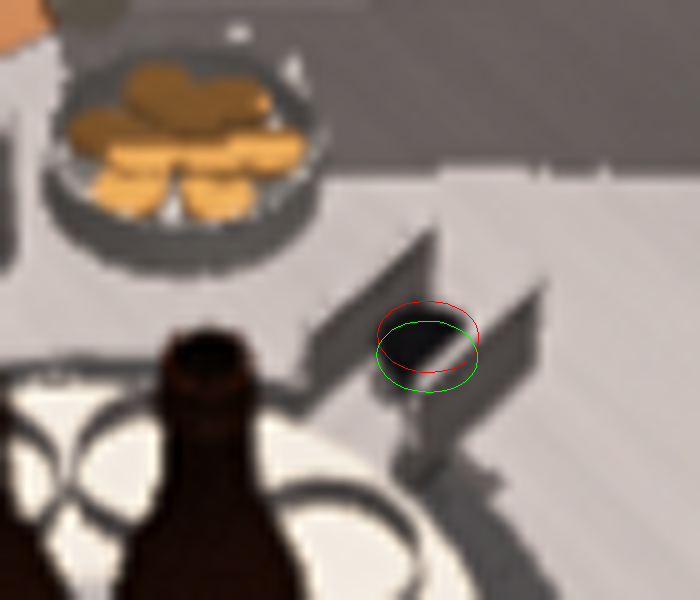

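View pics/h_top.png

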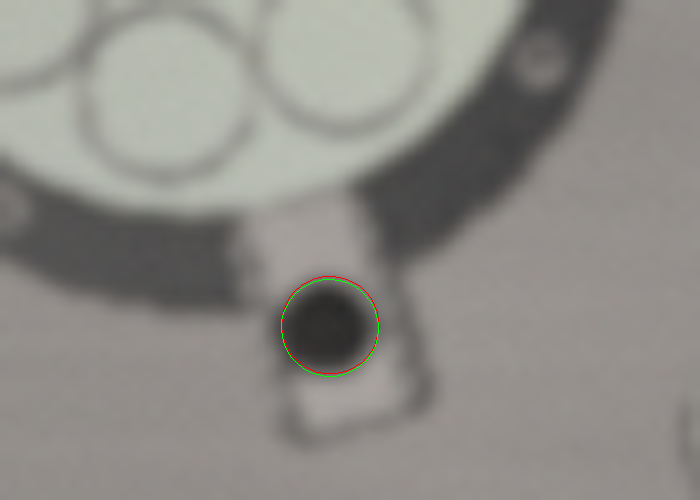

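The head's top edge matches the "out" height and its stem shows below it. The table is locked at 45°, so I'm handing in.

```bash
python3 -c "
from station import *
print(job_done(), state()['clock'])"
```

```text
the job is handed in; nothing more can be done
the job is handed in; nothing more can be done
```

I turned the table one hole clockwise, the plunger sprang out and locked, and I handed the job in at about 15 s. `job_done` reports no verdict.

**What I did:** With the shut fingertip I pressed the plunger about 13 mm in, at about 9 N, and turned the lever about 38°. I then lifted the finger just clear of the head and pushed the lever wall until the pin dropped into the next hole. After that I backed off, rose and moved away.

**Last checks:**
- **Lock:** while still in contact, the table did not move under an 8 N sideways push. Rubbing friction alone would have given way at about 2 N.
- **Table angle:** the top camera gave 45.25° against the wanted 45°, on a 0.25° grid. With the arm still in the picture it had read 43.75° to 44°, on a poorer image match.
- **Plunger:** in the scene picture the head matches its "out" height of 90 mm, not 80 mm, with its stem showing below it. I could not measure to the 2 mm tolerance.
- **Bottles:** all four stand upright in their nests by eye, and the nests line up with where they were at the start. I did not measure the distance from the next bottle to the spout.
- **Bystanders and arm:** the tin, bottles and other things look unmoved. The tool was 240 mm above the bench and reading about 0 N.

**One disagreement:** at the start, the two cameras put the plunger head at 81 mm instead of 90 mm. The touch settled it: at 88 mm the finger was already on the head with 5.5 N.

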